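Reset the tripped breakers in order

TASK

The bench's breaker strip has tripped and its buttons have popped up. With your fingertips, reset the three round-capped ones by pressing each gently straight down until it is home, in order from the widest cap to the narrowest (they stay down by themselves). Leave the square-capped button up, and do not move or pick up the things standing around the strip.

Things in the scene. Friction and masses are not known exactly. Their poses are not given: they have to be found in the camera images.
- strip: the breaker strip: a flat dark steel base 74 x 226 x 12 mm lying on the table and fixed to it, with a row of four grey breaker modules on top (each 56 x 49 mm, 45 mm high, 52 mm from centre to centre, top face 57 mm above the table). Origin: centre of the base's underside; its y axis runs along the row, z up
- wide_top (a point): centre of the top face of the breaker button with the round black cap, 36 mm wide (the widest); the cap is 8 mm thick on a metal stem, its top 85 mm above the table when popped fully up and 75 mm when home. The cap itself sits on a spring (4 N preload, then 2 N per mm, at most 7 mm), so it gives a little further under the finger once the button is at its stop. The point moves with the cap
- wide (a joint): travel of that button in m: 0 popped fully up, 0.010 home at its stop (it starts between 0 and 0.0015). It has no spring: about 3 N pushes it down against friction and it stays where it is left
- wide_module: the fixed grey breaker module that carries the wide button; origin at the centre of its underside, 12 mm above the table. The modules stand in any order along the strip
- medium_top (a point): centre of the top face of the breaker button with the round black cap, 25 mm wide; the cap is 8 mm thick on a metal stem, its top 85 mm above the table when popped fully up and 75 mm when home. The cap itself sits on a spring (4 N preload, then 2 N per mm, at most 7 mm), so it gives a little further under the finger once the button is at its stop. The point moves with the cap
- medium (a joint): travel of that button in m: 0 popped fully up, 0.010 home at its stop (it starts between 0 and 0.0015). It has no spring: about 3 N pushes it down against friction and it stays where it is left
- medium_module: the fixed grey breaker module that carries the medium button; origin at the centre of its underside, 12 mm above the table. The modules stand in any order along the strip
- narrow_top (a point): centre of the top face of the breaker button with the round black cap, 14 mm wide (the narrowest); the cap is 8 mm thick on a metal stem, its top 85 mm above the table when popped fully up and 75 mm when home. The cap itself sits on a spring (4 N preload, then 2 N per mm, at most 7 mm), so it gives a little further under the finger once the button is at its stop. The point moves with the cap
- narrow (a joint): travel of that button in m: 0 popped fully up, 0.010 home at its stop (it starts between 0 and 0.0015). It has no spring: about 3 N pushes it down against friction and it stays where it is left
- narrow_module: the fixed grey breaker module that carries the narrow button; origin at the centre of its underside, 12 mm above the table. The modules stand in any order along the strip
- square_top (a point): centre of the top face of the breaker button with the square black cap, 25 x 25 mm, to be left up; the cap is 8 mm thick on a metal stem, its top 85 mm above the table when popped fully up and 75 mm when home. The cap itself sits on a spring (4 N preload, then 2 N per mm, at most 7 mm), so it gives a little further under the finger once the button is at its stop. The point moves with the cap
- square (a joint): travel of that button in m: 0 popped fully up, 0.010 home at its stop (it starts between 0 and 0.0015). It has no spring: about 3 N pushes it down against friction and it stays where it is left
- square_module: the fixed grey breaker module that carries the square button; origin at the centre of its underside, 12 mm above the table. The modules stand in any order along the strip
- torch: dark inspection torch standing on its head, 31 mm across, 109 mm tall, beside the strip; a loose bystander. Origin: centre of its underside
- touchup_bottle: touch-up paint bottle, 26 mm across, 74 mm tall, standing beside the strip; a loose bystander. Origin: centre of its underside
- screwdriver: screwdriver, 182 mm long, 26 mm thick, lying beside the strip; a loose bystander. Origin: centre of its underside
- jar_purple: purple screw-lid jar, 60 mm across, 72 mm tall, standing beside the strip; a loose bystander. Origin: centre of its underside

How it is judged:
By the outcome, as a careful person would: the job done as asked, in the order asked, and still so for the second after the job is handed in, with the robot touching nothing.
It also fails if it takes over 32 s, if anything falls off the work surface, if the arm or the gripper's body presses on something with over 40 N, if the wrist force passes 120 N, or if a joint passes its speed limit or range.

ROBOT

A 6-joint arm with a two-finger parallel gripper is mounted at the origin on a cart in front of the work surface, level with it; the furniture and walls round the work are solid. World frame = base frame: x ahead of the robot, y to its left, z up, the work surface at z = 0. Lengths are in m, angles in rad, forces in N, time in s.
With the tool pointing down it reaches from about 0.375 to 0.925 m from the base axis. Payload 5.7 kg.
Tool frame: the origin (TCP) lies at the very end of the fingers, on their centre line; the grasp point (between the pads) lies behind it (robot.grasp_offset is the z of the grasp point in the tool frame, in m); z points along the fingers, x is the direction in which the jaws open and shut, and the axes are right-handed (so a half turn about z gives the same grasp; the last joint's range is limited). The gripper opens to 88 mm and grips with 3 to 60 N. Pads are 20 mm wide; open, the fingers measure 115 mm over their backs; the gripper's body (75 mm by 178 mm) begins 61 mm behind the grasp point.
Start: joints at [-1.256, 0.359, 1.51, -0, 1.272, -0.115], TCP at [0.25, -0.545, 0.223] pointing down, gripper open.
Joint ranges: [-2.97, 2.97], [-1.01, 2.36], [0.21, 2.38], [-0.96, 4.11], [0.2, 2.71], [-2.98, 2.98]. Speed limits (rad/s): [2.39, 2.39, 3.14, 3.14, 3.14, 3.14].

INTERFACE

Orientations are given as a unit quaternion [w, x, y, z].
In Python, from station import robot gives the robot as it stands.
- The arm moves only by the tool apply_moves, never from a script. Its argument "deltas" is a list of rows, each an object of numbers: "tx", "ty", "tz": the shift along the tool's x, y, z in cm; "ax", "ay", "az": the turn, a rotation vector about the tool's x, y, z in degrees; "grip": the closure, from 0 (fully open) to 1 (shut). A call has 1 to 12 rows; each row shifts and turns the commanded pose from where the row before left it, along the tool's axes as they then stand; what a row does not reach is not made up. A row lasts 1/10 s, in which the tool goes at most 50 mm and 8.59 degrees, less where a joint would pass 70% of its speed; a pose out of reach is approached as far as the arm can. A call is refused whole if a number of a shift passes 5 or a number of a turn 8.59, either way. A call with a gripper value outside its range is refused whole. The fingers move at their own pace and stop on an object; the grip force is fixed at half the most. Time passes only in rows, so rows that do not move let the fingers close. It gives the time, the measured TCP pose, the force and the opening at its end, in the units of the state.
- robot.observe(): the state, without advancing time (a new reading comes with each control period).
- robot.grab_frame(name): name is "scene" or "top" or "wrist"; returns a dict with "pixels" (420x560x3 uint8, red, green, blue), "fx", "fy", "cx", "cy" (pixels), "R" (3x3) and "t" (3): a world point X has camera coordinates R X + t; the wrist camera has in their place "hand_eye" (4x4, takes a point from camera to tool coordinates, whose origin is the TCP and whose axes are the tool frame's). Camera axes: x right, y down, z forward; pixel columns grow to the right and rows downward; lengths in m; the calibration is good to about 2 mm. A picture is of the moment at which its call begins: read the wrist's pose just before it. There is no depth.
- robot.hand_in(): hands the job in, once; it reports no verdict.
The state is a dict: "t": time; "joints": joint angles; "qvel": joint speeds; "joint_torque": joint torques, N m; "tcp_pos": TCP position; "tool_rot": TCP orientation; "ft_force": force on the tool from outside, world axes, zero at the start; "torque": the same for the moment, N m; "finger_gap": finger opening in m.
Only numpy, scipy, OpenCV 4.12 (cv2) and the standard library are available. Lean on these libraries where they do the work, as an engineer would, in place of code of your own. Each camera call takes 0.05 s, during which the arm holds its last target.

## Working session

There is one attempt and no reset: what is moved stays moved. The work goes in short steps, Python scripts to look and compute and a tool call to move; the robot and the scene stay as the last step left them, time stands still between calls to the robot, and variables do not carry over. Pictures are saved under pics/ and viewed, and the job is handed in when it is done.

Besides the shell and the picture viewer there is one more tool, called after "Call:" as a command line: name --argument value ..., lists and objects as JSON in quotes. apply_moves: Moves the arm, as the interface text tells. Its arguments: {"type":"object","properties":{"deltas":{"type":"array"}},"required":["deltas"]}

```bash
mkdir -p pics; ls; python3 - <<'E'
from station import robot
import cv2,pickle
s=robot.observe()
print(s['t'],s['tcp_pos'],s['tool_rot'],s['finger_gap'],robot.grasp_offset)
F={}
for n in ("scene","top"):
    f=robot.grab_frame(n);F[n]=f
    cv2.imwrite(f'pics/{n}0.png',f['pixels'][:,:,::-1])
    print(n,f['fx'],f['cx'],f['cy'],f['R'],f['t'])
pickle.dump(F,open('f0.pkl','wb'))
E
```

```text
pics
0.0 [ 0.24979979 -0.54477416  0.22182173] [-5.75233473e-04  8.41630906e-01 -5.40052401e-01 -7.01627578e-04] 0.08782962598605437 -0.0187
scene 499.4392727165134 276.78782761561945 213.35632094896332 [[ 0.44762714 -0.89414443  0.01164804]
 [-0.5224984  -0.27210006 -0.80805754]
 [ 0.72568958  0.3556224  -0.5889884 ]] [-0.50532693  0.2365651   0.65131751]
top 474.63927352245764 282.35971563555177 197.2783689815646 [[-0.00118178 -0.99965704  0.02616129]
 [-0.99566721 -0.00125624 -0.09297967]
 [ 0.09298065 -0.02615782 -0.99532425]] [-0.31617811  0.52310509  0.88483008]
```

View pics/scene0.png

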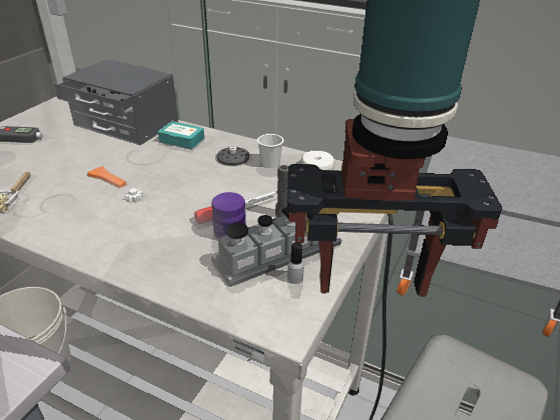

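View pics/top0.png

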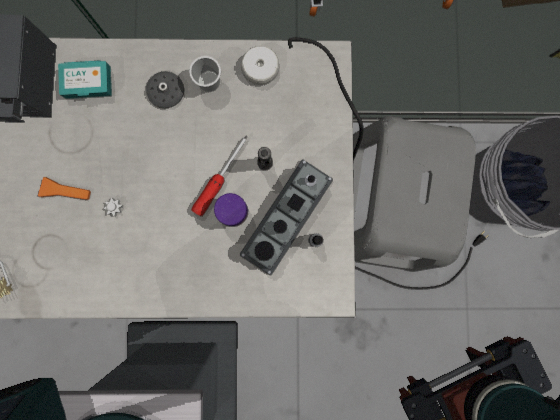

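```bash
cat > h.py <<'E'
import numpy as np,cv2
def ray(f,u,v,z):
    d=f['R'].T@np.array([(u-f['cx'])/f['fx'],(v-f['cy'])/f['fy'],1]); c=-f['R'].T@f['t']
    return c+d*(z-c[2])/d[2]
def proj(f,X):
    p=f['R']@np.array(X)+f['t'];return f['cx']+f['fx']*p[0]/p[2],f['cy']+f['fy']*p[1]/p[2]
def caps(f,x0,y0,x1,y1,thr=45,z=.0843,amin=20):
    g=f['pixels'][y0:y1,x0:x1].max(2)
    m=(g<thr).astype(np.uint8)
    n,l,st,c=cv2.connectedComponentsWithStats(m)
    for i in range(1,n):
        if st[i,4]>=amin:
            u,v=c[i]+[x0,y0]; print(np.round([u,v],1),st[i],ray(f,u,v,z).round(4))
E
python3 - <<'E'
import pickle,cv2
from h import *
F=pickle.load(open('f0.pkl','rb'))
f=F['top'];caps(f,235,150,335,280)
caps(f,235,150,335,280,thr=35)
im=cv2.resize(f['pixels'][150:280,230:340,::-1],None,fx=4.5,fy=4.5,interpolation=cv2.INTER_CUBIC)
cv2.imwrite('pics/topz.png',im)
f=F['scene']
im=cv2.resize(f['pixels'][180:300,190:345,::-1],None,fx=5,fy=5,interpolation=cv2.INTER_CUBIC)
cv2.imwrite('pics/scz.png',im)
E
```

```text
[263.7 163.3] [ 23   7  13  13 122] [ 0.5798 -0.2809  0.0843]
[310.6 178.4] [73 26  6  6 33] [ 0.5524 -0.366   0.0843]
[302.  191.2] [55 33 25 17 36] [ 0.529  -0.3503  0.0843]
[295.2 202.1] [ 52  44  18  17 176] [ 0.5092 -0.3379  0.0843]
[286.7 214.3] [41 57 23 16 35] [ 0.4872 -0.3225  0.0843]
[279.6 226.2] [ 38  70  14  13 131] [ 0.4658 -0.3097  0.0843]
[316.8 239.7] [77 86 10  9 70] [ 0.4414 -0.3764  0.0843]
[263.7 250.4] [ 20  91  19  19 285] [ 0.4227 -0.2813  0.0843]
[256.4 263.3] [ 15 108  14  11  47] [ 0.3997 -0.2684  0.0843]
[263.5 163.1] [23  8 12 11 88] [ 0.5802 -0.2805  0.0843]
[310.4 178.4] [73 26  6  6 27] [ 0.5524 -0.3657  0.0843]
[295.2 202.2] [ 52  44  17  17 156] [ 0.5091 -0.338   0.0843]
[279.5 226. ] [ 39  70  12  13 114] [ 0.466  -0.3095  0.0843]
[316.3 239.4] [77 86 10  8 47] [ 0.4421 -0.3755  0.0843]
[263.7 250.5] [ 20  92  18  18 259] [ 0.4224 -0.2812  0.0843]
```

View pics/topz.png

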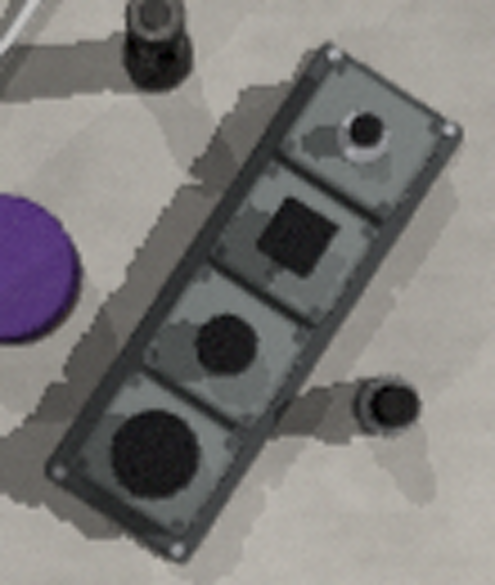

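View pics/scz.png

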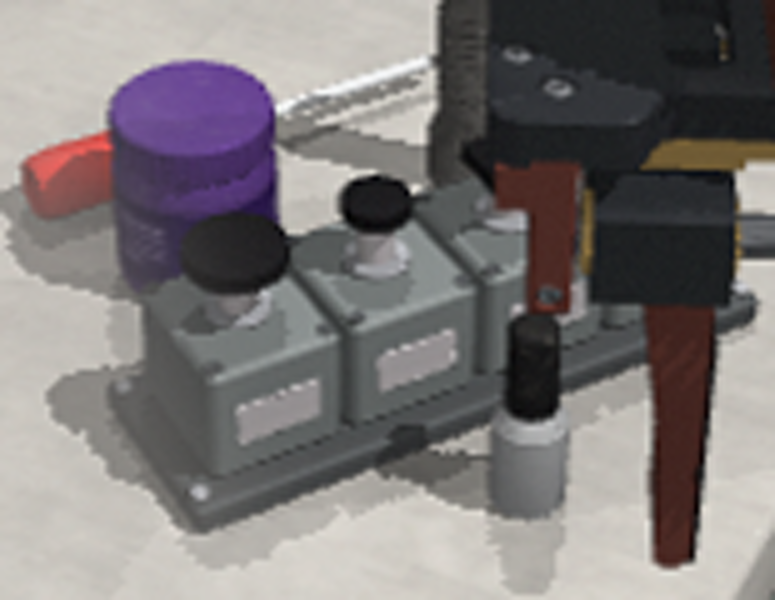

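Call:
apply_moves --deltas '[{"tx": -0.8, "ty": -1.3, "grip": 1}, {"tx": -1.6, "ty": -2.6, "grip": 1}, {"tx": -1.7, "ty": -2.7, "grip": 1}, {"tx": -1.7, "ty": -2.7, "grip": 1}, {"tx": -1.7, "ty": -2.7, "grip": 1}, {"tx": -1.7, "ty": -2.7, "grip": 1}, {"tx": -1.7, "ty": -2.7, "grip": 1}, {"tx": -1.7, "ty": -2.7, "grip": 1}, {"tx": -1.7, "ty": -2.7, "grip": 1}, {"tx": -1.6, "ty": -2.6, "grip": 1}, {"tx": -0.8, "ty": -1.3, "tz": 2, "grip": 1}, {"grip": 1}]'

```text
schema error: expected keys tx, ty, tz, ax, ay, az, grip
```

Call:
apply_moves --deltas '[{"tx": -0.8, "ty": -1.3, "tz": 0, "ax": 0, "ay": 0, "az": 0, "grip": 1}, {"tx": -1.6, "ty": -2.6, "tz": 0, "ax": 0, "ay": 0, "az": 0, "grip": 1}, {"tx": -1.7, "ty": -2.7, "tz": 0, "ax": 0, "ay": 0, "az": 0, "grip": 1}, {"tx": -1.7, "ty": -2.7, "tz": 0, "ax": 0, "ay": 0, "az": 0, "grip": 1}, {"tx": -1.7, "ty": -2.7, "tz": 0, "ax": 0, "ay": 0, "az": 0, "grip": 1}, {"tx": -1.7, "ty": -2.7, "tz": 0, "ax": 0, "ay": 0, "az": 0, "grip": 1}, {"tx": -1.7, "ty": -2.7, "tz": 0, "ax": 0, "ay": 0, "az": 0, "grip": 1}, {"tx": -1.7, "ty": -2.7, "tz": 0, "ax": 0, "ay": 0, "az": 0, "grip": 1}, {"tx": -1.7, "ty": -2.7, "tz": 0, "ax": 0, "ay": 0, "az": 0, "grip": 1}, {"tx": -1.6, "ty": -2.6, "tz": 2, "ax": 0, "ay": 0, "az": 0, "grip": 1}, {"tx": -0.8, "ty": -1.3, "tz": 2, "ax": 0, "ay": 0, "az": 0, "grip": 1}, {"tx": 0, "ty": 0, "tz": 0, "ax": 0, "ay": 0, "az": 0, "grip": 1}]'

```text
t: 1.3
tcp_pos: [0.4221, -0.2782, 0.1804]
tool_rot: [-0.001, 0.842, -0.539, -0.003]
ft_force: [-0.9, 0.2, 0.3]
finger_gap: 0.0004
```

```bash
cat >> h.py <<'E'
from scipy.spatial.transform import Rotation as Ro
def wframe(robot):
    s=robot.observe(); f=robot.grab_frame('wrist'); q=s['tool_rot']
    Rt=Ro.from_quat([q[1],q[2],q[3],q[0]]).as_matrix(); H=f['hand_eye']
    R=Rt@H[:3,:3]; c=Rt@H[:3,3]+s['tcp_pos']
    f['R']=R.T; f['t']=-R.T@c; return s,Rt,f
E
python3 - <<'E'
from station import robot
from h import *
import pickle
s,Rt,f=wframe(robot)
print(s['t'],s['tcp_pos'],Rt.round(4).tolist(),s['ft_force'])
for n,X in dict(w=(.4225,-.2812),m=(.4659,-.3096),s=(.5092,-.338),n=(.5524,-.3659)).items():
    d=Rt.T@(np.array([*X,s['tcp_pos'][2]])-s['tcp_pos']); print(n,proj(f,[*X,.0843]),'tool cm',(d*100).round(2))
cv2.imwrite('pics/w1.png',f['pixels'][:,:,::-1]); pickle.dump((s,Rt,f),open('w1.pkl','wb'))
g=robot.grab_frame('top');cv2.imwrite('pics/t1.png',g['pixels'][:,:,::-1])
caps(f,0,0,560,420,thr=35,amin=150)
E
```

```text
1.3 [ 0.42213242 -0.27824883  0.18043803] [[0.4193, -0.9078, -0.0038], [-0.9078, -0.4193, 0.0044], [-0.0056, 0.0016, -1.0]] [-0.8738725   0.19035964  0.27687797]
w (np.float64(286.5389222186677), np.float64(210.2128077164489)) tool cm [ 0.28  0.09 -0.  ]
m (np.float64(340.4135244146366), np.float64(178.45758944725065)) tool cm [ 4.68 -2.66 -0.03]
s (np.float64(397.9268294147139), np.float64(144.63492990058734)) tool cm [ 9.08 -5.4  -0.06]
n (np.float64(458.89730933377103), np.float64(108.24830564453016)) tool cm [13.42 -8.15 -0.09]
[370.5  20.8] [ 347    0   60   45 1503] [ 0.5756 -0.2753  0.0843]
[364.5 101.1] [306  66 115  73 157] [ 0.5267 -0.2979  0.0843]
[406.6 113.8] [387  84  40  67 374] [ 0.5321 -0.3319  0.0843]
[455.1 111.4] [445 103  21  18 290] [ 0.5493 -0.3646  0.0843]
[353.8 148. ] [340 123  32  56 275] [ 0.4922 -0.3076  0.0843]
[395.2 147. ] [ 375  127   42   41 1000] [ 0.5067 -0.337   0.0843]
[303.5 174.8] [292 149  25  53 173] [ 0.4559 -0.2808  0.0843]
[338.6 180.8] [324 167  30  29 676] [ 0.4635 -0.3092  0.0843]
[285.3 211.8] [ 265  192   42   41 1304] [ 0.4208 -0.2809  0.0843]
[387.4 227.9] [374 214  28  28 500] [ 0.4446 -0.3666  0.0843]
[258.2 343.5] [    0   246   560   161 27297] [ 0.2866 -0.3142  0.0843]
[ 52.5 286.1] [   0  258  108   58 2140] [ 0.2648 -0.1169  0.0843]
[510.9 325.8] [ 397  296  163   44 2253] [ 0.4078 -0.524   0.0843]
[ 28.2 391.7] [   0  358   64   62 3340] [ 0.1283 -0.1214  0.0843]
[530.4 391.3] [ 401  358  159   62 3144] [ 0.351  -0.5915  0.0843]
```

View pics/w1.png

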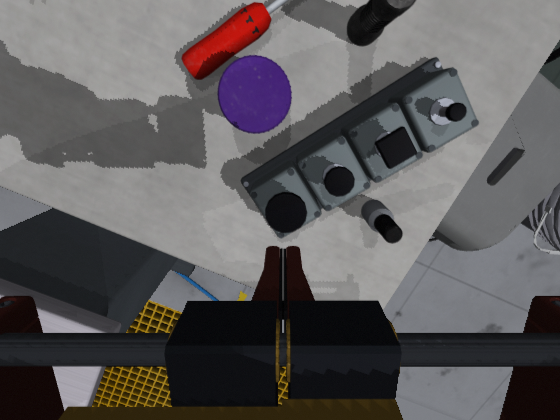

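Call:
apply_moves --deltas '[{"tx": 0.24, "ty": 0.15, "tz": 1, "ax": 0, "ay": 0, "az": 0, "grip": 1}, {"tx": 0, "ty": 0, "tz": 2.5, "ax": 0, "ay": 0, "az": 0, "grip": 1}, {"tx": 0, "ty": 0, "tz": 2.5, "ax": 0, "ay": 0, "az": 0, "grip": 1}, {"tx": 0, "ty": 0, "tz": 1.5, "ax": 0, "ay": 0, "az": 0, "grip": 1}, {"tx": 0, "ty": 0, "tz": 0.7, "ax": 0, "ay": 0, "az": 0, "grip": 1}, {"tx": 0, "ty": 0, "tz": 0.2, "ax": 0, "ay": 0, "az": 0, "grip": 1}, {"tx": 0, "ty": 0, "tz": 0, "ax": 0, "ay": 0, "az": 0, "grip": 1}]'

```text
t: 2.1
tcp_pos: [0.4229, -0.2859, 0.099]
tool_rot: [0.0, 0.841, -0.54, 0.0]
ft_force: [-0.3, 0.1, -0.2]
finger_gap: 0.0003
```

```bash
python3 - <<'E'
from station import robot
from h import *
s=robot.observe();print(s['t'],s['tcp_pos'],s['ft_force'])
g=robot.grab_frame('scene');cv2.imwrite('pics/s2.png',cv2.resize(g['pixels'][150:300,180:340,::-1],None,fx=4,fy=4,interpolation=cv2.INTER_CUBIC))
E
```

```text
2.1 [ 0.4228977  -0.28593241  0.0990159 ] [-0.31313183  0.05015366 -0.24692985]
```

View pics/s2.png

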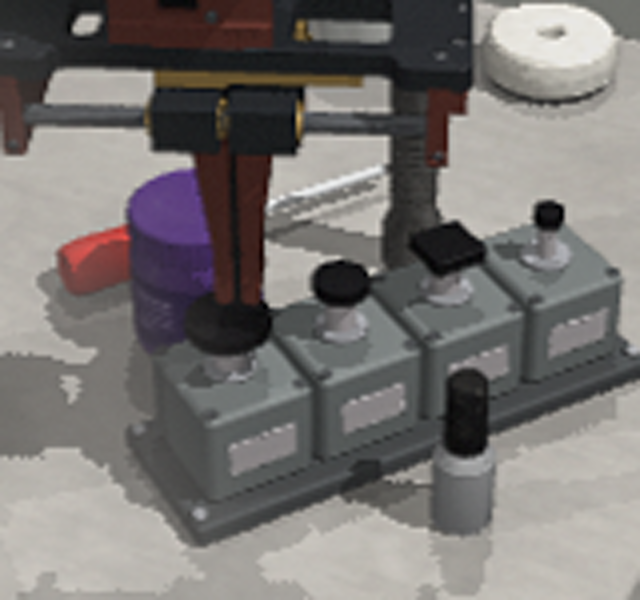

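Call:
apply_moves --deltas '[{"tx": -0.5, "ty": -0.1, "tz": 0, "ax": 0, "ay": 0, "az": 0, "grip": 1}, {"tx": 0, "ty": 0, "tz": 0.5, "ax": 0, "ay": 0, "az": 0, "grip": 1}, {"tx": 0, "ty": 0, "tz": 0.5, "ax": 0, "ay": 0, "az": 0, "grip": 1}, {"tx": 0, "ty": 0, "tz": 0.2, "ax": 0, "ay": 0, "az": 0, "grip": 1}, {"tx": 0, "ty": 0, "tz": 0.2, "ax": 0, "ay": 0, "az": 0, "grip": 1}, {"tx": 0, "ty": 0, "tz": 0.2, "ax": 0, "ay": 0, "az": 0, "grip": 1}, {"tx": 0, "ty": 0, "tz": 0.2, "ax": 0, "ay": 0, "az": 0, "grip": 1}, {"tx": 0, "ty": 0, "tz": 0.2, "ax": 0, "ay": 0, "az": 0, "grip": 1}, {"tx": 0, "ty": 0, "tz": 0, "ax": 0, "ay": 0, "az": 0, "grip": 1}]'

```text
t: 3.05
tcp_pos: [0.4216, -0.2801, 0.0784]
tool_rot: [-0.0, 0.842, -0.54, -0.0]
ft_force: [-0.4, 0.7, -0.3]
finger_gap: 0.0009
```

```bash
python3 - <<'E'
from station import robot
from h import *
s=robot.observe();print(s['t'],s['tcp_pos'],s['ft_force'])
g=robot.grab_frame('scene');cv2.imwrite('pics/s3.png',cv2.resize(g['pixels'][150:300,180:340,::-1],None,fx=4,fy=4,interpolation=cv2.INTER_CUBIC))
s=robot.observe();print(s['t'],s['tcp_pos'],s['ft_force'])
E
```

```text
3.05 [ 0.42157452 -0.28013661  0.07839052] [-0.37499201  0.71859147 -0.27759601]
3.1 [ 0.42161497 -0.28027445  0.07846263] [ 0.15584214  0.16114429 -0.75282345]
```

View pics/s3.png

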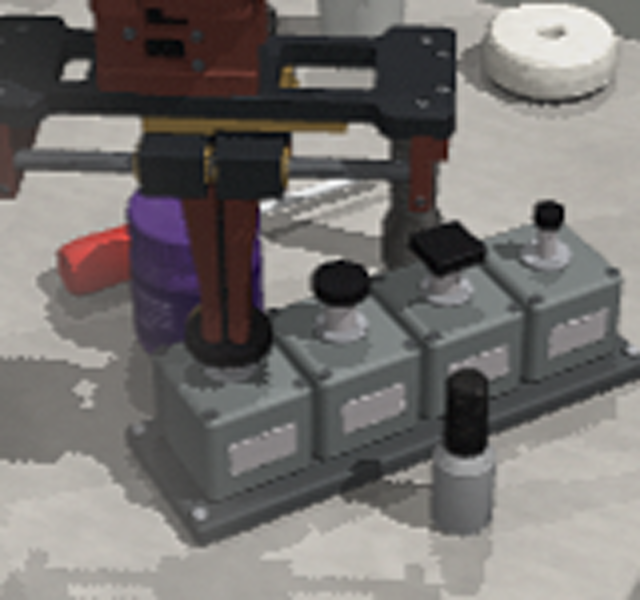

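Call:
apply_moves --deltas '[{"tx": 0, "ty": 0, "tz": 0.1, "ax": 0, "ay": 0, "az": 0, "grip": 1}, {"tx": 0, "ty": 0, "tz": 0.1, "ax": 0, "ay": 0, "az": 0, "grip": 1}, {"tx": 0, "ty": 0, "tz": 0.1, "ax": 0, "ay": 0, "az": 0, "grip": 1}, {"tx": 0, "ty": 0, "tz": 0.1, "ax": 0, "ay": 0, "az": 0, "grip": 1}, {"tx": 0, "ty": 0, "tz": 0, "ax": 0, "ay": 0, "az": 0, "grip": 1}]'

```text
t: 3.6
tcp_pos: [0.4218, -0.2804, 0.0748]
tool_rot: [0.0, 0.842, -0.54, 0.0]
ft_force: [-0.6, 0.9, 5.5]
finger_gap: 0.0004
```

Call:
apply_moves --deltas '[{"tx": 0, "ty": 0, "tz": 0.1, "ax": 0, "ay": 0, "az": 0, "grip": 1}, {"tx": 0, "ty": 0, "tz": 0.05, "ax": 0, "ay": 0, "az": 0, "grip": 1}, {"tx": 0, "ty": 0, "tz": 0, "ax": 0, "ay": 0, "az": 0, "grip": 1}]'

```text
t: 3.9
tcp_pos: [0.4218, -0.2804, 0.0735]
tool_rot: [0.0, 0.842, -0.54, 0.0]
ft_force: [-0.9, 0.3, 7.4]
finger_gap: 0.0003
```

Call:
apply_moves --deltas '[{"tx": 0, "ty": 0, "tz": -0.3, "ax": 0, "ay": 0, "az": 0, "grip": 1}, {"tx": 0, "ty": 0, "tz": -1.2, "ax": 0, "ay": 0, "az": 0, "grip": 1}, {"tx": 0, "ty": 0, "tz": -1.5, "ax": 0, "ay": 0, "az": 0, "grip": 1}, {"tx": 0, "ty": 0, "tz": -0.5, "ax": 0, "ay": 0, "az": 0, "grip": 1}, {"tx": 0.74, "ty": -0.45, "tz": 0, "ax": 0, "ay": 0, "az": 0, "grip": 1}, {"tx": 1.48, "ty": -0.9, "tz": 0, "ax": 0, "ay": 0, "az": 0, "grip": 1}, {"tx": 1.48, "ty": -0.9, "tz": 0, "ax": 0, "ay": 0, "az": 0, "grip": 1}, {"tx": 0.73, "ty": -0.44, "tz": 0, "ax": 0, "ay": 0, "az": 0, "grip": 1}, {"tx": 0, "ty": 0, "tz": 0.5, "ax": 0, "ay": 0, "az": 0, "grip": 1}, {"tx": 0, "ty": 0, "tz": 0.5, "ax": 0, "ay": 0, "az": 0, "grip": 1}, {"tx": 0, "ty": 0, "tz": 0, "ax": 0, "ay": 0, "az": 0, "grip": 1}, {"tx": 0, "ty": 0, "tz": 0, "ax": 0, "ay": 0, "az": 0, "grip": 1}]'

```text
t: 5.1
tcp_pos: [0.4636, -0.3085, 0.0976]
tool_rot: [-0.0, 0.842, -0.54, -0.001]
ft_force: [-0.2, -0.1, -0.2]
finger_gap: 0.0003
```

```bash
python3 - <<'E'
from station import robot
from h import *
s=robot.observe();print(s['t'],s['tcp_pos'],s['ft_force'])
g=robot.grab_frame('scene');cv2.imwrite('pics/s4.png',cv2.resize(g['pixels'][150:300,180:340,::-1],None,fx=4,fy=4,interpolation=cv2.INTER_CUBIC))
E
```

```text
5.1 [ 0.46357617 -0.30849279  0.09764337] [-0.16389088 -0.12685522 -0.21284949]
```

View pics/s4.png

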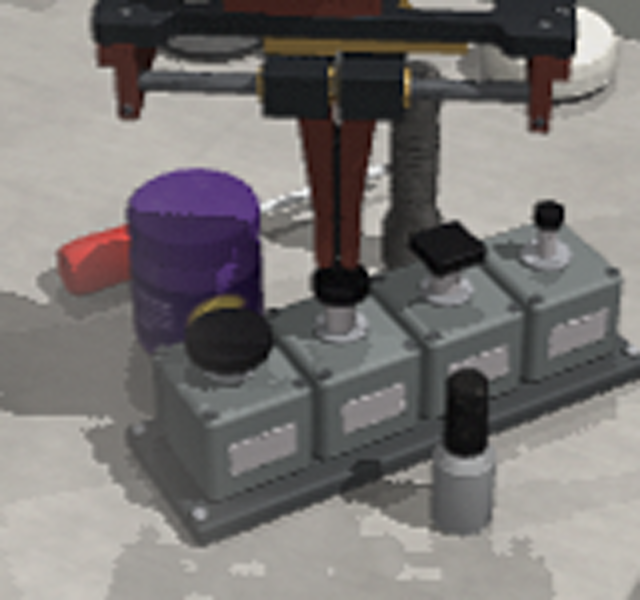

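Call:
apply_moves --deltas '[{"tx": 0.1, "ty": 0, "tz": 0.5, "ax": 0, "ay": 0, "az": 0, "grip": 1}, {"tx": 0, "ty": 0, "tz": 0.5, "ax": 0, "ay": 0, "az": 0, "grip": 1}, {"tx": 0, "ty": 0, "tz": 0.2, "ax": 0, "ay": 0, "az": 0, "grip": 1}, {"tx": 0, "ty": 0, "tz": 0.2, "ax": 0, "ay": 0, "az": 0, "grip": 1}, {"tx": 0, "ty": 0, "tz": 0.2, "ax": 0, "ay": 0, "az": 0, "grip": 1}, {"tx": 0, "ty": 0, "tz": 0.2, "ax": 0, "ay": 0, "az": 0, "grip": 1}, {"tx": 0, "ty": 0, "tz": 0.2, "ax": 0, "ay": 0, "az": 0, "grip": 1}, {"tx": 0, "ty": 0, "tz": 0.1, "ax": 0, "ay": 0, "az": 0, "grip": 1}, {"tx": 0, "ty": 0, "tz": 0.1, "ax": 0, "ay": 0, "az": 0, "grip": 1}, {"tx": 0, "ty": 0, "tz": 0.1, "ax": 0, "ay": 0, "az": 0, "grip": 1}, {"tx": 0, "ty": 0, "tz": 0, "ax": 0, "ay": 0, "az": 0, "grip": 1}]'

```text
t: 6.25
tcp_pos: [0.4647, -0.3099, 0.0751]
tool_rot: [-0.0, 0.842, -0.54, -0.0]
ft_force: [-2.6, 1.2, 4.8]
finger_gap: 0.0005
```

Call:
apply_moves --deltas '[{"tx": 0, "ty": 0, "tz": 0.1, "ax": 0, "ay": 0, "az": 0, "grip": 1}, {"tx": 0, "ty": 0, "tz": 0.07, "ax": 0, "ay": 0, "az": 0, "grip": 1}, {"tx": 0, "ty": 0, "tz": 0, "ax": 0, "ay": 0, "az": 0, "grip": 1}]'

```text
t: 6.55
tcp_pos: [0.4647, -0.31, 0.0737]
tool_rot: [-0.0, 0.842, -0.54, -0.0]
ft_force: [-2.8, 2.2, 7.1]
finger_gap: 0.0004
```

Call:
apply_moves --deltas '[{"tx": 0, "ty": 0, "tz": -0.3, "ax": 0, "ay": 0, "az": 0, "grip": 1}, {"tx": 0, "ty": 0, "tz": -1.2, "ax": 0, "ay": 0, "az": 0, "grip": 1}, {"tx": 0, "ty": 0, "tz": -1.8, "ax": 0, "ay": 0, "az": 0, "grip": 1}, {"tx": 0, "ty": 0, "tz": -0.8, "ax": 0, "ay": 0, "az": 0, "grip": 1}, {"tx": 1.0, "ty": -0.65, "tz": 0, "ax": 0, "ay": 0, "az": 0, "grip": 1}, {"tx": 2.2, "ty": -1.4, "tz": 0, "ax": 0, "ay": 0, "az": 0, "grip": 1}, {"tx": 2.2, "ty": -1.4, "tz": 0, "ax": 0, "ay": 0, "az": 0, "grip": 1}, {"tx": 2.2, "ty": -1.4, "tz": 0, "ax": 0, "ay": 0, "az": 0, "grip": 1}, {"tx": 1.0, "ty": -0.69, "tz": 0, "ax": 0, "ay": 0, "az": 0, "grip": 1}, {"tx": 0, "ty": 0, "tz": 0, "ax": 0, "ay": 0, "az": 0, "grip": 1}, {"tx": 0, "ty": 0, "tz": 0, "ax": 0, "ay": 0, "az": 0, "grip": 1}]'

```text
t: 7.65
tcp_pos: [0.5503, -0.3646, 0.1137]
tool_rot: [-0.0, 0.842, -0.54, -0.001]
ft_force: [-0.3, 0.4, -0.9]
finger_gap: 0.0008
```

```bash
python3 - <<'E'
from station import robot
from h import *
s,Rt,f=wframe(robot);print(s['t'],s['tcp_pos'],s['ft_force'])
cv2.imwrite('pics/w5.png',f['pixels'][:,:,::-1])
caps(f,230,100,400,300,thr=35,amin=100)
g=robot.grab_frame('scene');cv2.imwrite('pics/s5.png',cv2.resize(g['pixels'][150:300,180:340,::-1],None,fx=4,fy=4,interpolation=cv2.INTER_CUBIC))
E
```

```text
7.65 [ 0.55029459 -0.36455026  0.1136519 ] [-0.27500859  0.42396363 -0.90604735]
[259.8 173.5] [  0  52  65  42 103] [ 0.5847 -0.3336  0.0843]
[282.8 271.5] [  22  129   62   71 2540] [ 0.5302 -0.374   0.0843]
[235.4 277.7] [  0 159  16  34 323] [ 0.5126 -0.347   0.0843]
```

View pics/s5.png

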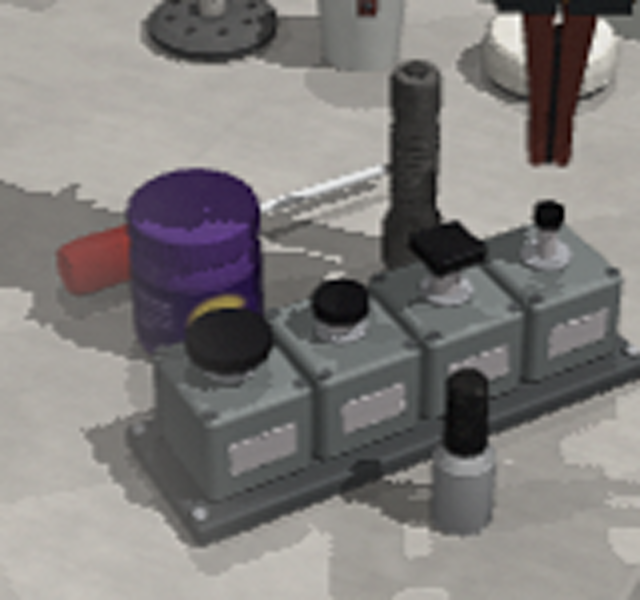

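View pics/w5.png

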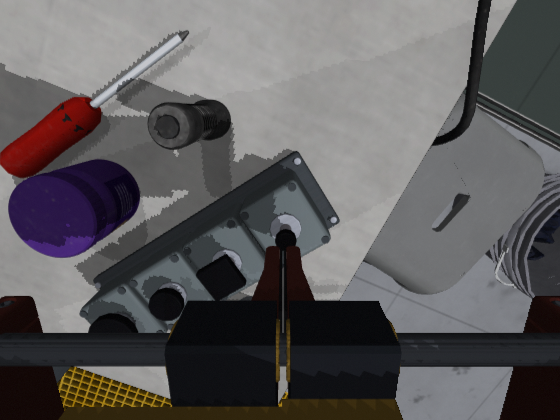

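```bash
python3 - <<'E'
from station import robot
from h import *
s,Rt,f=wframe(robot);print(s['t'],s['tcp_pos'])
for X in [(.551,-.3652),(.5524,-.3659),(.5493,-.3646),s['tcp_pos'][:2]]: print(X,proj(f,[*X,.0845]),(Rt.T@(np.array([*X,s['tcp_pos'][2]])-s['tcp_pos'])*100).round(2))
print(proj(f,s['tcp_pos']))
cv2.imwrite('pics/w6.png',cv2.resize(f['pixels'][205:285,240:340,::-1],None,fx=7,fy=7,interpolation=cv2.INTER_CUBIC))
E
```

```text
7.75 [ 0.54989203 -0.36429351  0.1140456 ]
(0.551, -0.3652) (np.float64(284.4843652490215), np.float64(239.88729212891576)) [ 0.13 -0.06 -0.  ]
(0.5524, -0.3659) (np.float64(286.3769238833797), np.float64(238.4900863229309)) [ 0.25 -0.16 -0.  ]
(0.5493, -0.3646) (np.float64(282.5442328704698), np.float64(241.72717306400847)) [0.   0.07 0.  ]
[ 0.54989203 -0.36429351] (np.float64(282.4959328986074), np.float64(240.78004616817606)) [0. 0. 0.]
(np.float64(282.32819616573096), np.float64(261.8928219261877))
```

View pics/w6.png

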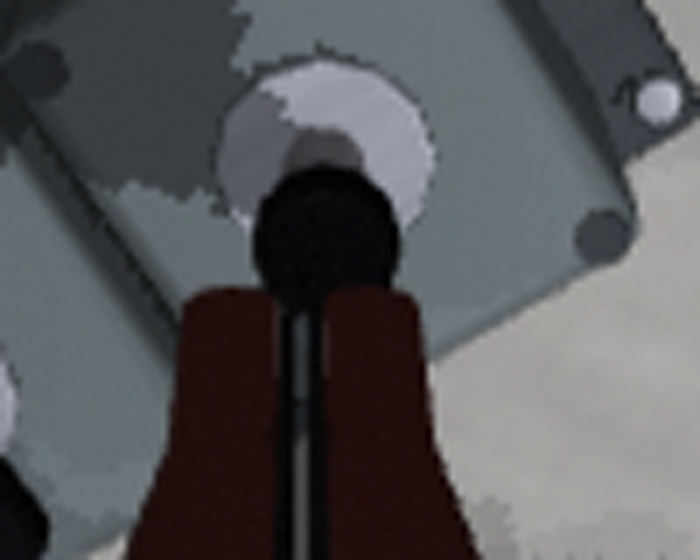

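Call:
apply_moves --deltas '[{"tx": 0.2, "ty": -0.1, "tz": 0.5, "ax": 0, "ay": 0, "az": 0, "grip": 1}, {"tx": 0, "ty": 0, "tz": 1.0, "ax": 0, "ay": 0, "az": 0, "grip": 1}, {"tx": 0, "ty": 0, "tz": 0.6, "ax": 0, "ay": 0, "az": 0, "grip": 1}, {"tx": 0, "ty": 0, "tz": 0.3, "ax": 0, "ay": 0, "az": 0, "grip": 1}, {"tx": 0, "ty": 0, "tz": 0.2, "ax": 0, "ay": 0, "az": 0, "grip": 1}, {"tx": 0, "ty": 0, "tz": 0.2, "ax": 0, "ay": 0, "az": 0, "grip": 1}, {"tx": 0, "ty": 0, "tz": 0.2, "ax": 0, "ay": 0, "az": 0, "grip": 1}, {"tx": 0, "ty": 0, "tz": 0.2, "ax": 0, "ay": 0, "az": 0, "grip": 1}, {"tx": 0, "ty": 0, "tz": 0.2, "ax": 0, "ay": 0, "az": 0, "grip": 1}, {"tx": 0, "ty": 0, "tz": 0.2, "ax": 0, "ay": 0, "az": 0, "grip": 1}, {"tx": 0, "ty": 0, "tz": 0.1, "ax": 0, "ay": 0, "az": 0, "grip": 1}, {"tx": 0, "ty": 0, "tz": 0, "ax": 0, "ay": 0, "az": 0, "grip": 1}]'

```text
t: 9.0
tcp_pos: [0.553, -0.3667, 0.0774]
tool_rot: [-0.0, 0.842, -0.54, 0.0]
ft_force: [0.5, 0.6, 1.6]
finger_gap: 0.0005
```

Call:
apply_moves --deltas '[{"tx": 0, "ty": 0, "tz": 0.1, "ax": 0, "ay": 0, "az": 0, "grip": 1}, {"tx": 0, "ty": 0, "tz": 0.1, "ax": 0, "ay": 0, "az": 0, "grip": 1}, {"tx": 0, "ty": 0, "tz": 0.1, "ax": 0, "ay": 0, "az": 0, "grip": 1}, {"tx": 0, "ty": 0, "tz": 0.1, "ax": 0, "ay": 0, "az": 0, "grip": 1}, {"tx": 0, "ty": 0, "tz": 0, "ax": 0, "ay": 0, "az": 0, "grip": 1}]'

```text
t: 9.5
tcp_pos: [0.5531, -0.3668, 0.0739]
tool_rot: [0.0, 0.842, -0.54, 0.0]
ft_force: [-1.3, 0.7, 6.4]
finger_gap: 0.0004
```

Spring compressed past the preload, so the button is at its stop. Lift off and check.

Call:
apply_moves --deltas '[{"tx": 0, "ty": 0, "tz": 0.05, "ax": 0, "ay": 0, "az": 0, "grip": 1}, {"tx": 0, "ty": 0, "tz": 0, "ax": 0, "ay": 0, "az": 0, "grip": 1}, {"tx": 0, "ty": 0, "tz": -0.3, "ax": 0, "ay": 0, "az": 0, "grip": 1}, {"tx": 0, "ty": 0, "tz": -1.2, "ax": 0, "ay": 0, "az": 0, "grip": 1}, {"tx": 0, "ty": 0, "tz": -2.5, "ax": 0, "ay": 0, "az": 0, "grip": 1}, {"tx": 0, "ty": 0, "tz": -4, "ax": 0, "ay": 0, "az": 0, "grip": 1}, {"tx": 0, "ty": 0, "tz": -4, "ax": 0, "ay": 0, "az": 0, "grip": 1}, {"tx": 0, "ty": 0, "tz": -2, "ax": 0, "ay": 0, "az": 0, "grip": 1}, {"tx": 0, "ty": 0, "tz": 0, "ax": 0, "ay": 0, "az": 0, "grip": 1}, {"tx": 0, "ty": 0, "tz": 0, "ax": 0, "ay": 0, "az": 0, "grip": 1}]'

```text
t: 10.5
tcp_pos: [0.5526, -0.3664, 0.2128]
tool_rot: [-0.0, 0.842, -0.54, -0.0]
ft_force: [-0.2, -0.0, -0.8]
finger_gap: 0.0005
```

```bash
python3 - <<'E'
from station import robot
from h import *
s=robot.observe();print(s['t'],s['tcp_pos'],s['ft_force'])
g=robot.grab_frame('scene');cv2.imwrite('pics/s7.png',cv2.resize(g['pixels'][150:300,180:345,::-1],None,fx=4,fy=4,interpolation=cv2.INTER_CUBIC))
# cap height: predicted rows of top centre at z .085 vs .075
for n,X in dict(w=(.4217,-.281),m=(.4647,-.3094),s=(.508,-.3375),n=(.552,-.3655)).items():
    print(n,[ [round((q-o)*4) for q,o in zip(proj(g,[*X,z]),(180,150))] for z in (.085,.075)])
E
```

```text
10.5 [ 0.55262076 -0.36643455  0.21281426] [-0.15891056 -0.02794301 -0.81707422]
w [[228, 313], [229, 332]]
m [[340, 276], [340, 295]]
s [[446, 240], [445, 259]]
n [[547, 205], [545, 224]]
```

View pics/s7.png

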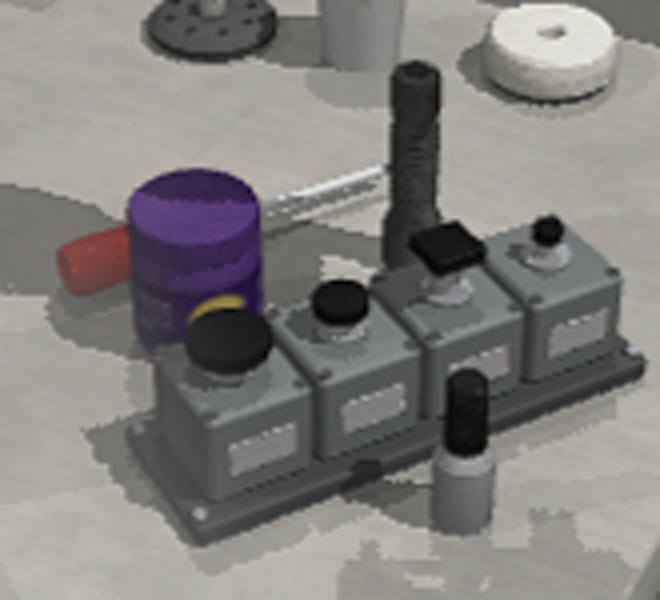

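```bash
python3 -c "
from station import robot
print(robot.hand_in())"
```

```text
the job is handed in; nothing more can be done
None
```

I pressed the three round-capped buttons home with closed fingertips, in the order wide, medium, narrow, and handed the job in at about 10.6 s of the 32 s allowed.

- **Pressing force:** The last readings while pressing were about 7.4 N (wide), 7.1 N (medium) and 6.4 N (narrow). I pressed the narrow one 0.5 mm further after its reading. All three are above the cap spring's 4 N preload, and the fingertips were at about 74 mm, so each button had reached its stop.
- **After lifting off:** In the last scene picture the three round caps sit at the rows calculated for the 75 mm home height. The square cap is still up at about 85 mm. The torch, bottle, screwdriver and jar look unmoved, by eye only.
- **Clear of everything:** The tool was about 13 cm above the strip, touching nothing.
- **Disagreement:** The top and wrist cameras differed by 1.5–3.5 mm on the cap positions. I averaged them for the wide and medium caps and made a closer wrist-camera correction before the narrow one.

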